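# Fit the duct clamp on the extraction port

## Task

Lift the MDF fork off the extraction pipe and leave it in the shallow empty tray. Then push the loose worm-drive clamp along the pipe until it is fully home against the collar at the barbed stub, and only then turn its screw key clockwise (seen from above) until it stops, snug, with the clamp still home. Do not knock the other loose things about.

Things in the scene. Friction and masses are not known exactly. Their poses are not given: they have to be found in the camera images.
- port: The larger extraction port, fixed to the bench; place and yaw vary. Level grey pipe, 40 mm diameter, along its y axis, pipe axis 75 mm above the table at local x = 0. Origin: on the table under the pipe; z up. At y = -172 mm the pipe (there 48 mm wide) bends down into the base plate (90 mm wide, 8 mm thick).
- home (a point): Point on the pipe axis where the band centre lies when fully home against the collar: port local (0, +40, 75) mm. Axes as the port.
- stub (a point): Middle of the bared barbed aluminium stub, on the pipe axis at port y +85 mm. The pipe's slotted end is pushed over the stub and ends in a raised collar (49 mm diameter, port y +52 to +60 mm). The stub comes out of a grey box 90 mm wide (x), port y +110 to +170 mm, 150 mm tall.
- clamp_mid (a point): Centre of the clamp's steel band, on the pipe axis; axes as the port's. The band is 24 mm wide along the pipe, 47 mm outer diameter, and slides only along the pipe, staying upright. Sliding takes about 3 N plus 8 N per m/s.
- housing (a point): Centre of the clamp's screw housing, a steel box 20 (x) x 36 (y) x 42 (z) mm fixed to the band beside the pipe, 35.5 mm to the port's -x side of the pipe axis, 80 mm above the table (top at 101 mm). Its -y face can be pushed. Axes as the port's.
- clamp (a joint): Travel of the clamp along the pipe in m, growing towards the stub (port +y); 0.140 is fully home, a hard stop. It starts between 0 and 0.05.
- key_mid (a point): Middle of the flat steel key on the screw's upright axis, 127 mm above the table. The key is a bar 8 mm thick (its own x), 32 mm long (its own y), 28 mm tall (113 to 141 mm above the table), on a 10 mm stem over the housing. It turns with the screw; z up.
- screw (a joint): Angle of the screw in rad, growing clockwise seen from above (tightening). 0: the bar lies along the pipe; 4.71: hard stop, snug, the bar lies across the pipe. It starts between 1.4 and 2.6, turns with about 0.1 Nm of friction and stays where it is left.
- fork: MDF fork (upside-down U) 70 mm wide (x), 18 mm thick (y), 90 mm tall, about 80 g, hung astride the pipe between clamp and collar, blocking the clamp. Bridge: the top 40 mm, full width, its flat underside on the pipe's top. Two legs 13.5 mm wide hang 50 mm below, 43 mm apart. Origin: midway between the legs' feet, 45 mm above the table at the start, z towards the bridge.
- tray: Shallow empty MDF tray, fixed, 140 (x) x 120 (y) x 28 mm high, 5 mm walls and floor; at the robot's left or right. Origin: centre of underside.
- caddy: MDF caddy, fixed, 130 x 120 x 70 mm high, full of wooden tiles, on the opposite side to the tray. Not used. Origin: centre of underside.
- glue: White plastic glue bottle, 48 mm wide, 140 mm tall, behind the pipe. Bystander. Origin: centre of underside.
- jar: Glass jar with steel lid, 52 mm wide, 75 mm tall, in front of the pipe. Bystander. Origin: centre of underside.
- tiles: Stack of MDF tiles 45 x 90 x 32 mm high, behind the pipe. Bystander. Origin: centre of underside.
- block: Wooden block 50 x 30 x 30 mm in front of the pipe. Bystander. Origin: centre of underside.
- driver: Screwdriver lying on the table at the robot's left. Bystander, not needed.
- cup: White cup, 76 mm wide, 85 mm tall, at the robot's right. Bystander. Origin: centre of underside.
Mind the look-alikes: they are no part of the job. Leave any purple look-alike of the fork alone.

How it is judged:
By the outcome, as a careful person would: the job done as asked, in the order asked, and still so for the second after the job is handed in, with the robot touching nothing.
It also fails if it takes over 72 s, if anything falls off the work surface, if the arm or the gripper's body presses on something with over 40 N, if the wrist force passes 120 N, or if a joint passes its speed limit or range.

## Robot

A 6-joint arm with a two-finger parallel gripper is mounted at the origin on the work surface. World frame = base frame: x ahead of the robot, y to its left, z up, the work surface at z = 0. Lengths are in m, angles in degrees, forces in N, time in s.
With the tool pointing down it reaches from about 0.25 to 0.725 m from the base axis. Payload 9.7 kg.
Tool frame: the origin (TCP) lies on the centre line of the jaws, within the pads' length; the fingertips stand 22 mm ahead of it and the grasp point (between the pads) lies 3 mm ahead of it; z points along the fingers, y is the direction in which the jaws open and shut (so a half turn about z gives the same grasp; the last joint's range is limited). The gripper opens to 85 mm and grips with 20 to 120 N. Pads are 22 mm wide; open, the fingers measure 114 mm over their backs; the gripper's body (76 mm by 85 mm) begins 54 mm behind the grasp point. The pads swing forward as they close: fully open they stand 13 mm farther back than shut.
Start: joints at [68.526, 4.979, 10.078, 95.1, 0, 90], TCP at [0.201, 0.512, 0.253] pointing down, gripper open.
Joint ranges: [-179.16, 179.16], [-48.56, 103.87], [-65.8, 70.77], [-126.05, 130.52], [-82.76, 87.17], [-180, 180]. Speed limits (degrees/s): [127.2, 127.2, 147.25, 180, 180, 180].

## Interface

Orientations are given as [roll, pitch, yaw] about the fixed x, y, z axes, in that order (R = Rz(yaw) Ry(pitch) Rx(roll)).
In Python, from workcell import monitor, eyes, job gives the robot as it stands. The module is installed in compiled form; this text tells all that it offers.
- The arm moves only by the tool drive_tool, never from a script. Its argument "plan" is a list of rows, each a list of 3 entries, a list of its own where there are three numbers: the opening, from 0 (shut) to 1 (fully open), then the shift along the world's x, y, z in m, then the turn about the world's z in degrees. In form: [[gripper, [x, y, z], yaw], ...]. A call has 1 to 10 rows; each row shifts and turns the commanded pose from where the row before left it; what a row does not reach is not made up. A row lasts 1/8 s, in which the tool goes at most 62.5 mm and 10.7 degrees, less where a joint would pass 70% of its speed; a pose out of reach is approached as far as the arm can. A call is refused whole if a number of a shift passes 0.0625 or a number of a turn 10.7, either way. A call with a gripper value outside its range is refused whole. The fingers move at their own pace and stop on an object; "grip_force" is the grip in N (left out, the last holds). Time passes only in rows, so rows that do not move let the fingers close. It gives the time, the measured TCP pose, the force and the opening at its end, in the units of the state.
- monitor.get_obs(): the state, without advancing time (a new reading comes with each control period).
- eyes.camera(name): name is "scene" or "top"; returns (picture, depth): 400x640x3 uint8, red, green, blue; 400x640 float32, m along the optical axis (not along the pixel's ray), 0 where there is no reading.
- eyes.camera_params(name): a dict with "fx", "fy", "cx", "cy" (pixels), "dist_coeffs" ([k1, k2, p1, p2, k3] as OpenCV has them; the pictures are not rectified), "extrinsics" (4x4, takes a point from world to camera coordinates). Camera axes: x right, y down, z forward; pixel columns grow to the right and rows downward; lengths in m; the calibration is good to about 2 mm. A picture is of the moment at which its call begins. camera_params takes no time and is no camera call.
- job.job_done(): hands the job in, once; it reports no verdict.
The state is a dict: "time": time; "q": joint angles; "qd": joint speeds; "joint_efforts": joint torques, N m; "ee_pos": TCP position; "tcp_rot": TCP orientation; "wrist_force": force on the tool from outside, world axes, zero at the start; "torque": the same for the moment, N m; "opening": finger opening in m.
Only numpy, scipy, OpenCV 4.12 (cv2) and the standard library are available. Lean on these libraries where they do the work, as an engineer would, in place of code of your own. Each camera call takes 0.05 s, during which the arm holds its last target.

## Working session

There is one attempt and no reset: what is moved stays moved. The work goes in short steps, Python scripts to look and compute and a tool call to move; the robot and the scene stay as the last step left them, time stands still between calls to the robot, and variables do not carry over. Pictures are saved under pics/ and viewed, and the job is handed in when it is done.

Besides the shell and the picture viewer there is one more tool, called after ">>>" as name([rows], argument=value, ...), one row to a line, values as JSON. drive_tool: Moves the arm, as the interface text tells. Its arguments: {"type":"object","properties":{"plan":{"type":"array","items":{"type":"array"}},"grip_force":{"type":"number"}},"required":["plan"]}

```bash
mkdir -p pics; python3 - <<'E'
from workcell import monitor, eyes
import cv2,numpy as np
print(monitor.get_obs())
for n in("scene","top"):
    p,d=eyes.camera(n); np.savez(f"pics/{n}0.npz",p=p,d=d); cv2.imwrite(f"pics/{n}0.png",cv2.cvtColor(p,cv2.COLOR_RGB2BGR))
    print(n,eyes.camera_params(n))
E
```

```text
{'time': 0.0, 'q': array([ 6.85239180e+01,  5.01203744e+00,  1.00326668e+01,  9.51005741e+01,
       -8.08902963e-05,  9.00011333e+01]), 'qd': array([-0.0451141 , -0.02114169,  0.03246867, -0.00150166,  0.00780183,
       -0.0560106 ]), 'joint_efforts': array([ 2.79282962e-03, -5.20392072e+01,  4.64804792e+01,  1.63556373e-02,
        2.81374207e-05,  6.22565295e-06]), 'ee_pos': array([0.20128329, 0.5116126 , 0.25255806]), 'tcp_rot': array([-1.79920055e+02,  8.24715765e-05,  1.58522785e+02]), 'wrist_force': array([ 0.31030755, -1.54831461,  0.19055639]), 'torque': array([0.05315092, 0.03657871, 0.00266671]), 'opening': 0.08561397674515495}
scene {'fx': 375.0636101718575, 'fy': 375.0636101718575, 'cx': 315.24501174203357, 'cy': 199.6783832705518, 'dist_coeffs': array([-0.06916348,  0.        ,  0.        ,  0.        ,  0.        ]), 'extrinsics': array([[-5.01076634e-01,  8.65402871e-01,  2.79775752e-04,
         2.52878522e-01],
       [ 7.60531065e-01,  4.40509059e-01, -4.77016004e-01,
        -3.65674291e-01],
       [-4.12934263e-01, -2.38808795e-01, -8.78894564e-01,
         1.43572489e+00],
       [ 0.00000000e+00,  0.00000000e+00,  0.00000000e+00,
         1.00000000e+00]])}
top {'fx': 467.35968089931674, 'fy': 467.35968089931674, 'cx': 320.91329202494484, 'cy': 196.99590054513448, 'dist_coeffs': array([0.01276373, 0.        , 0.        , 0.        , 0.        ]), 'extrinsics': array([[-0.00891577, -0.99974593,  0.02070216, -0.00589571],
       [-0.98901316,  0.00576125, -0.14771522,  0.52733164],
       [ 0.14755842, -0.02179171, -0.98881325,  1.17622276],
       [ 0.        ,  0.        ,  0.        ,  1.        ]])}
```

View pics/scene0.png

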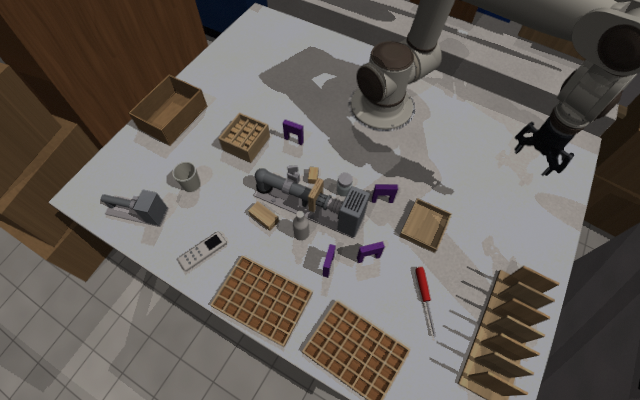

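View pics/top0.png

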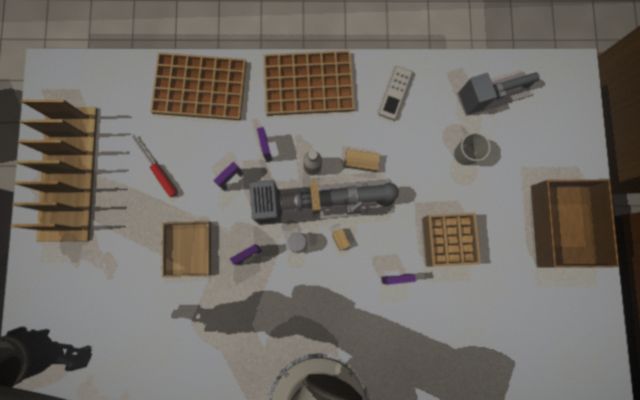

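The scene view shows the pipe at about (255-365, 180-225) with a tan fork at (316,193). In the top view, the fork is at (315,195), the box at (263,200), the bend at (390,195) and the empty tray at (187,248). There are also purple look-alikes. I'll zoom in next.

```bash
cat > h.py <<'E'
import cv2,numpy as np
from workcell import monitor, eyes
def pts(n,d):
    P=eyes.camera_params(n);K=np.array([[P['fx'],0,P['cx']],[0,P['fy'],P['cy']],[0,0,1.]])
    v,u=np.mgrid[0:400,0:640]
    r=cv2.undistortPoints(np.stack([u,v],-1).reshape(-1,1,2).astype(float),K,P['dist_coeffs']).reshape(400,640,2)
    c=np.dstack([r*d[...,None],d]); E=P['extrinsics']
    return (c-E[:3,3])@E[:3,:3]
def plane(n,uv,z):
    P=eyes.camera_params(n);K=np.array([[P['fx'],0,P['cx']],[0,P['fy'],P['cy']],[0,0,1.]])
    r=cv2.undistortPoints(np.array(uv,float).reshape(-1,1,2),K,P['dist_coeffs']).reshape(-1,2)
    E=P['extrinsics'];R=E[:3,:3];c=-R.T@E[:3,3]
    w=np.c_[r,np.ones(len(r))]@R
    return c+w*((z-c[2])/w[:,2])[:,None]
def proj(n,X):
    P=eyes.camera_params(n);K=np.array([[P['fx'],0,P['cx']],[0,P['fy'],P['cy']],[0,0,1.]])
    E=P['extrinsics'];return cv2.projectPoints(np.array(X,float).reshape(-1,3),cv2.Rodrigues(E[:3,:3])[0],E[:3,3],K,P['dist_coeffs'])[0].reshape(-1,2)
def crop(p,u0,v0,u1,v1,s,name):
    c=cv2.resize(p[v0:v1,u0:u1],None,fx=s,fy=s,interpolation=cv2.INTER_CUBIC);c=np.clip(c*1.5,0,255).astype(np.uint8)
    for u in range(u0,u1,10):cv2.line(c,((u-u0)*s,0),((u-u0)*s,5 if u%50 else 15),(255,0,0),1)
    for v in range(v0,v1,10):cv2.line(c,(0,(v-v0)*s),(5 if v%50 else 15,(v-v0)*s),(255,0,0),1)
    cv2.imwrite(name,cv2.cvtColor(c,cv2.COLOR_RGB2BGR))
def load(n):
    z=np.load(f'pics/{n}.npz');return z['p'],z['d']
def snap(n,tag):
    p,d=eyes.camera(n);np.savez(f'pics/{tag}.npz',p=p,d=d);return p,d
E
python3 - <<'E'
from h import *
p,d=load('top0');crop(p,240,140,410,260,4,'pics/t0c.png')
W=pts('top',d)
p2,d2=load('scene0');crop(p2,240,150,380,250,5,'pics/s0c.png')
W2=pts('scene',d2)
np.set_printoptions(precision=3,suppress=True)
for u,v in [(263,190),(263,200),(340,196),(360,196),(388,194),(187,248),(315,195)]: print((u,v),W[v,u])
for n,w in(('top',W),('scene',W2)):
    # height hist over region
    m=(w[...,2]>.14)&(w[...,2]<.16)&(abs(w[...,1])<.25)&(w[...,0]>.3)&(w[...,0]<.7)
    v,u=np.nonzero(m);print(n,len(v),w[m].min(0),w[m].max(0),w[m].mean(0)) if len(v) else 0
    if len(v): print(cv2.minAreaRect((w[m][:,:2]*1000).astype(np.float32)))
    m=(w[...,2]>.105)&(w[...,2]<.145)&(abs(w[...,1])<.25)&(w[...,0]>.3)&(w[...,0]<.7)
    q=w[m];print(n,len(q))
    print(q[::max(1,len(q)//40)])
E
```

```text
(263, 190) [0.529 0.129 0.148]
(263, 200) [0.504 0.129 0.154]
(340, 196) [ 0.521 -0.056  0.098]
(360, 196) [ 0.521 -0.106  0.096]
(388, 194) [ 0.525 -0.175  0.099]
(187, 248) [0.399 0.339 0.011]
(315, 195) [0.518 0.006 0.136]
top 1075 [ 0.459 -0.1    0.14 ] [0.627 0.163 0.159] [0.51  0.117 0.15 ]
((547.483154296875, 34.624603271484375), (155.57713317871094, 260.0959167480469), 5.4998297691345215)
top 520
[[ 0.627  0.018  0.14 ]
 [ 0.621  0.018  0.144]
 [ 0.62   0.006  0.139]
 [ 0.615  0.015  0.138]
 [ 0.611  0.006  0.144]
 [ 0.615  0.025  0.107]
 [ 0.607  0.018  0.13 ]
 [ 0.61   0.006  0.108]
 [ 0.551  0.011  0.139]
 [ 0.547  0.016  0.136]
 [ 0.544  0.009  0.141]
 [ 0.539  0.137  0.145]
 [ 0.537  0.014  0.137]
 [ 0.535  0.004  0.136]
 [ 0.534  0.018  0.111]
 [ 0.528  0.006  0.134]
 [ 0.528  0.099  0.108]
 [ 0.52   0.014  0.14 ]
 [ 0.518  0.004  0.135]
 [ 0.516  0.002  0.133]
 [ 0.514  0.101  0.116]
 [ 0.513  0.099  0.107]
 [ 0.508  0.016  0.118]
 [ 0.503  0.011  0.135]
 [ 0.501  0.007  0.134]
 [ 0.498  0.009  0.138]
 [ 0.501  0.094  0.105]
 [ 0.495 -0.098  0.14 ]
 [ 0.494 -0.003  0.1
[... 737 characters left out ...]
1 ]
 [ 0.517  0.006  0.135]
 [ 0.517  0.016  0.138]
 [ 0.531  0.001  0.134]
 [ 0.528  0.009  0.131]
 [ 0.524  0.017  0.126]
 [ 0.545  0.006  0.136]
 [ 0.544  0.015  0.137]
 [ 0.538  0.018  0.124]
 [ 0.55   0.005  0.119]
 [ 0.548  0.017  0.12 ]
 [ 0.472  0.157  0.117]
 [ 0.608  0.003  0.139]
 [ 0.606  0.016  0.142]
 [ 0.61   0.018  0.145]
 [ 0.613  0.013  0.138]
 [ 0.525  0.162  0.134]
 [ 0.55   0.115  0.125]
 [ 0.62   0.014  0.139]
 [ 0.55   0.13   0.133]
 [ 0.613  0.022  0.128]
 [ 0.548  0.144  0.138]
 [ 0.606  0.021  0.107]
 [ 0.548  0.148  0.135]
 [ 0.617  0.022  0.122]
 [ 0.547  0.151  0.131]
 [ 0.549  0.135  0.11 ]
 [ 0.625  0.012  0.113]
 [ 0.546  0.158  0.122]
 [ 0.542  0.163  0.113]]
```

View pics/t0c.png

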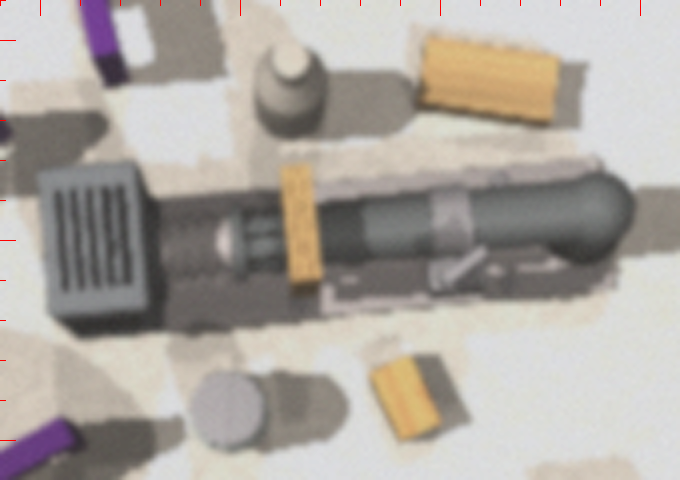

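View pics/s0c.png

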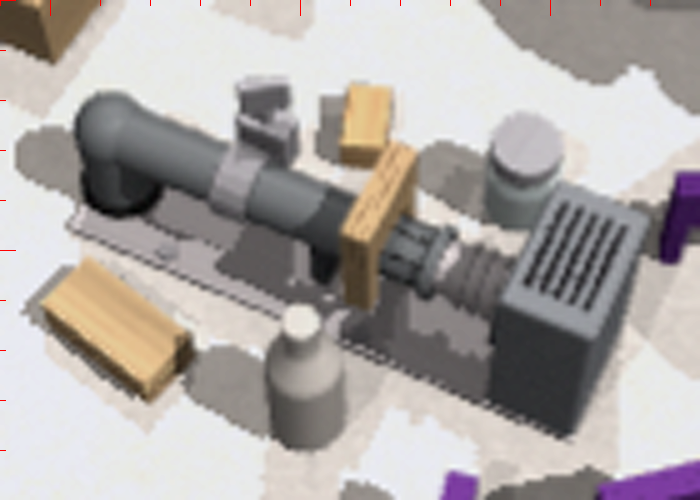

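```bash
python3 - <<'E'
from h import *
np.set_printoptions(precision=4,suppress=True)
for n in('top','scene'):
    p,d=load(n+'0');w=pts(n,d);x,y,z=w[...,0],w[...,1],w[...,2]
    print(n)
    m=(z>.143)&(z<.158)&(y>.08)&(y<.18)&(x>.44)&(x<.57);print(' box',cv2.minAreaRect((w[m][:,:2]*1000).astype(np.float32)),z[m].mean())
    m=(z>.127)&(z<.145)&(abs(y-.01)<.03)&(x>.46)&(x<.57);print(' fork',m.sum(),cv2.minAreaRect((w[m][:,:2]*1000).astype(np.float32)),w[m].mean(0))
    m=(z>.125)&(z<.15)&(abs(y+.088)<.04)&(x>.46)&(x<.51);print(' key',m.sum(),cv2.minAreaRect((w[m][:,:2]*1000).astype(np.float32)),w[m].mean(0))
    # pipe slices
    for y0 in np.arange(-.18,.06,.01):
        m=(abs(y-y0)<.005)&(x>.47)&(x<.57)&(z>.075)&(z<.11);
        if m.sum()>4:
            q=w[m]; print('  %.3f n%d x %.3f..%.3f zmax %.3f xatmax %.3f'%(y0,m.sum(),q[:,0].min(),q[:,0].max(),q[:,2].max(),q[q[:,2]>q[:,2].max()-.004][:,0].mean()))
    m=(z>.02)&(z<.036)&(x>.3)&(x<.5)&(y>.25)&(y<.42);print(' tray rim',cv2.minAreaRect((w[m][:,:2]*1000).astype(np.float32)))
    for nm,b,zz in(('jar',(.37,.46,-.02,.12),(.065,.09)),('block',(.37,.46,-.12,-.02),(.02,.04)),('glue',(.56,.65,-.02,.06),(.03,.15)),('tiles',(.55,.65,-.15,-.03),(.025,.04))):
        m=(z>zz[0])&(z<zz[1])&(x>b[0])&(x<b[1])&(y>b[2])&(y<b[3])
        if m.sum(): print(nm,m.sum(),w[m].min(0),w[m].max(0))
E
```

```text
top
 box ((506.72662353515625, 130.30996704101562), (92.81739044189453, 60.18107223510742), 5.3067946434021) 0.15117004855666258
 fork 224 ((518.5863647460938, 7.983016490936279), (70.1629409790039, 18.084745407104492), 4.917869567871094) [0.5178 0.0079 0.1359]
 key 49 ((491.7153015136719, -89.39447021484375), (7.853244304656982, 31.620670318603516), 37.22919464111328) [ 0.491  -0.0886  0.1405]
  -0.180 n73 x 0.512..0.558 zmax 0.105 xatmax 0.534
  -0.170 n74 x 0.512..0.556 zmax 0.102 xatmax 0.534
  -0.160 n63 x 0.515..0.554 zmax 0.098 xatmax 0.536
  -0.150 n63 x 0.513..0.550 zmax 0.099 xatmax 0.532
  -0.140 n63 x 0.512..0.551 zmax 0.097 xatmax 0.530
  -0.130 n61 x 0.512..0.551 zmax 0.098 xatmax 0.531
  -0.120 n64 x 0.510..0.548 zmax 0.099 xatmax 0.529
  -0.110 n68 x 0.485..0.549 zmax 0.104 xatmax 0.487
  -0.100 n87 x 0.482..0.545 zmax 0.105 xatmax 0.495
  -0.090 n92 x 0.481..0.550 zmax 0.106 xatmax 0.496
  -0.080 n94 x 0.480..0.548 zmax 0.105 xatmax 0.507
  -0.070 n90 x 0.480..0.548 zmax 0.108 xatmax 0.488
  -0.060 n64 x 0.505..0.544 zmax 0.098 xatmax 0.525
  -0.050 n63 x 0.503..0.54
[... 2170 characters left out ...]
010 n12 x 0.511..0.536 zmax 0.099 xatmax 0.515
  0.000 n6 x 0.548..0.551 zmax 0.105 xatmax 0.550
  0.010 n35 x 0.479..0.551 zmax 0.108 xatmax 0.520
  0.020 n64 x 0.499..0.550 zmax 0.108 xatmax 0.523
  0.030 n40 x 0.496..0.533 zmax 0.098 xatmax 0.513
  0.040 n37 x 0.493..0.535 zmax 0.103 xatmax 0.517
  0.050 n57 x 0.489..0.536 zmax 0.101 xatmax 0.513
 tray rim ((396.67767333984375, 339.3013000488281), (142.27838134765625, 122.3577880859375), 1.8819981813430786)
jar 163 [0.3828 0.031  0.0655] [0.4323 0.0762 0.0808]
block 124 [ 0.388  -0.0801  0.0208] [ 0.4428 -0.0386  0.0349]
glue 330 [ 0.5924 -0.0098  0.0302] [0.6376 0.037  0.1446]
tiles 312 [ 0.6003 -0.1499  0.0253] [ 0.6499 -0.0736  0.0384]
```

Measured port: origin about (0.518, -0.009), yaw 5°. The clamp travel is about 0.023, and the screw is at about 148°, so it needs about 122° clockwise. The fork is at (0.517, 0.0075). I'll move above the fork.

>>> drive_tool([
  [0.5,[0.0316,-0.0504,0],2.65],
  [0.5,[0.0316,-0.0504,0],2.65],
  [0.5,[0.0316,-0.0504,0],2.65],
  [0.5,[0.0316,-0.0504,0],2.65],
  [0.5,[0.0316,-0.0504,0],2.65],
  [0.5,[0.0316,-0.0504,0],2.65],
  [0.5,[0.0316,-0.0504,0],2.65],
  [0.5,[0.0316,-0.0504,0],2.65],
  [0.5,[0.0316,-0.0504,0],2.65],
  [0.5,[0.0316,-0.0504,0],2.65],
], grip_force=40)

```text
time: 1.35
ee_pos: [0.518, 0.0059, 0.2531]
tcp_rot: [180.0, -0.0, -174.9]
wrist_force: [0.5, 0.9, -0.1]
opening: 0.0427
```

>>> drive_tool([
  [0.5,[-0.001,0.0015,-0.04],0],
  [0.5,[0,0,-0.04],0],
  [0.5,[0,0,-0.03],0],
  [0.5,[0,0,-0.018],0],
  [0.5,[0,0,0],0],
])

```text
time: 1.98
ee_pos: [0.5158, 0.0093, 0.1244]
tcp_rot: [180.0, -0.1, -175.0]
wrist_force: [-0.1, -0.0, 0.6]
opening: 0.0428
```

```bash
python3 - <<'E'
from h import *
o=monitor.get_obs();print(o['q'],o['ee_pos'],o['wrist_force'])
p,d=snap('scene','s1');crop(p,240,120,400,240,5,'pics/s1c.png')
E
```

```text
[ 1.03823818e+00 -1.56404798e-01 -9.48004468e+00  8.07888333e+01
 -1.88054552e-03 -3.99236142e+00] [0.51576385 0.00933838 0.12437101] [-0.14469753 -0.01210177  0.5833047 ]
```

View pics/s1c.png

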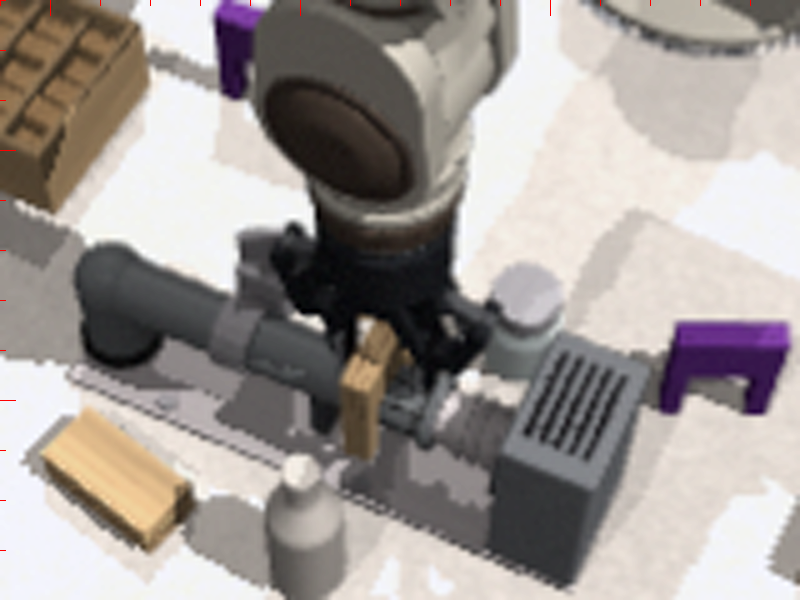

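The fork bridge at about crop (365,370) sits between the open fingers. The wrist convention is yaw = q1 - q6 + 180. Next I'll close and lift.

>>> drive_tool([
  [0,[0,0,0],0],
  [0,[0,0,0],0],
  [0,[0,0,0],0],
  [0,[0,0,0],0],
  [0,[0,0,0.01],0],
  [0,[0,0,0.02],0],
  [0,[0,0,0.03],0],
  [0,[0,0,0.04],0],
  [0,[0,0,0.04],0],
  [0,[0,0,0],0],
])

```text
time: 3.28
ee_pos: [0.5172, 0.0093, 0.269]
tcp_rot: [-180.0, 0.3, -175.0]
wrist_force: [-0.5, 0.6, -1.2]
opening: 0.0173
```

>>> drive_tool([
  [0,[-0.005,0.02,0],0],
  [0,[-0.015,0.04,0],0],
  [0,[-0.015,0.045,0],0],
  [0,[-0.018,0.05,0],0],
  [0,[-0.018,0.05,0],0],
  [0,[-0.018,0.05,0],0],
  [0,[-0.018,0.04,0],0],
  [0,[-0.008,0.025,0],0],
  [0,[-0.005,0.01,0],0],
  [0,[0,0,0],0],
])

```text
time: 4.53
ee_pos: [0.3961, 0.3392, 0.2649]
tcp_rot: [-180.0, -0.0, -174.9]
wrist_force: [-0.5, -0.5, -0.7]
opening: 0.0176
```

```bash
python3 - <<'E'
from h import *
o=monitor.get_obs();print(o['q'],o['ee_pos'],o['wrist_force'])
p,d=snap('scene','s2');crop(p,340,100,500,220,5,'pics/s2c.png')
E
```

```text
[ 4.05780195e+01  1.37694212e+00  7.60733042e+00  9.62836999e+01
 -9.64073929e-03  3.55113177e+01] [0.39614468 0.33921526 0.26486926] [-0.53733559 -0.47803824 -0.69801943]
```

View pics/s2c.png

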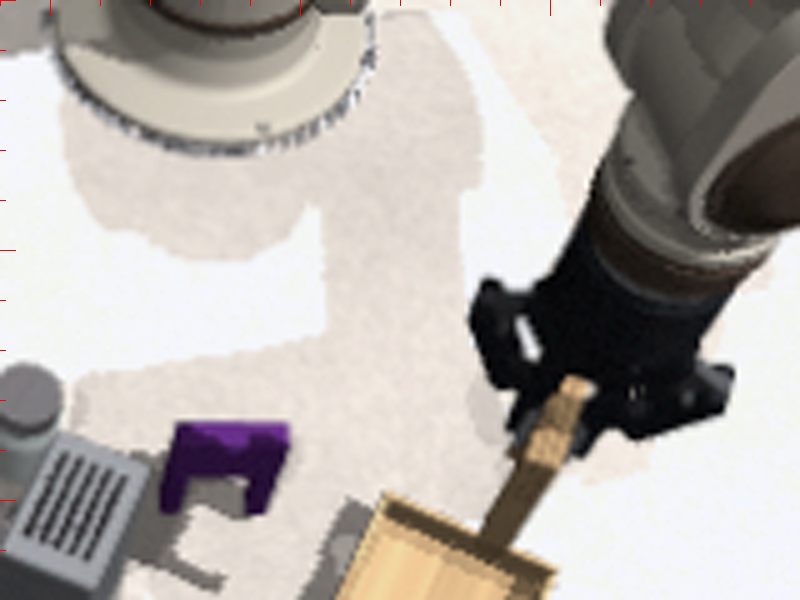

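The fork is held over the tray (crop 530,470). I'll lower it.

>>> drive_tool([
  [0,[0.001,0,-0.03],0],
  [0,[0,0,-0.045],0],
  [0,[0,0,-0.045],0],
  [0,[0,0,-0.03],0],
  [0,[0,0,-0.015],0],
  [0,[0,0,-0.006],0],
  [0,[0,0,0],0],
  [0,[0,0,0],0],
])

```text
time: 5.58
ee_pos: [0.3979, 0.3397, 0.0955]
tcp_rot: [179.9, 0.1, -175.0]
wrist_force: [-0.2, -0.4, 0.4]
opening: 0.0173
```

>>> drive_tool([
  [0,[0,0,-0.006],0],
  [0,[0,0,-0.002],0],
  [0,[0,0,-0.0015],0],
  [0,[0,0,0],0],
  [0,[0,0,0],0],
])

```text
time: 6.2
ee_pos: [0.3975, 0.3396, 0.0868]
tcp_rot: [179.9, 0.1, -175.0]
wrist_force: [-5.1, -2.8, 15.3]
opening: 0.0173
```

The fork touches the floor, with 15 N upward. I'll ease up slightly and open gradually.

>>> drive_tool([
  [0,[0,0,0.001],0],
  [0,[0,0,0],0],
  [0.3,[0,0,0],0],
  [0.3,[0,0,0],0],
  [0.5,[0,0,0],0],
  [0.5,[0,0,0],0],
])

```text
time: 6.95
ee_pos: [0.3973, 0.3393, 0.0856]
tcp_rot: [-180.0, -0.0, -175.0]
wrist_force: [-0.6, 0.6, 0.0]
opening: 0.0427
```

```bash
python3 - <<'E'
from h import *
p,d=snap('scene','s3');crop(p,360,120,500,260,4,'pics/s3c.png')
p,d=snap('top','t3');crop(p,130,190,260,300,5,'pics/t3c.png')
E
```

```text
(no output)
```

View pics/s3c.png

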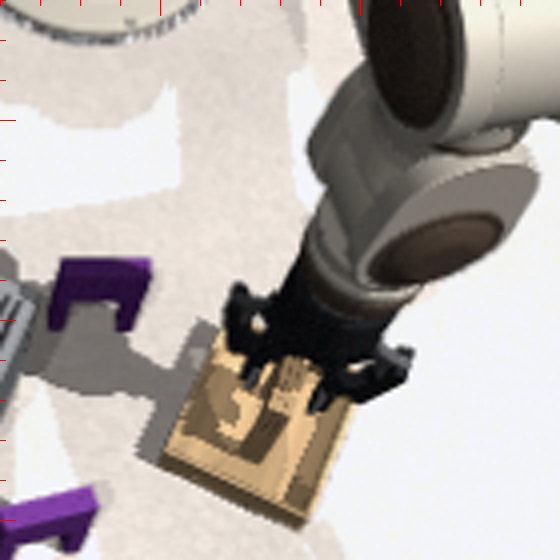

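View pics/t3c.png

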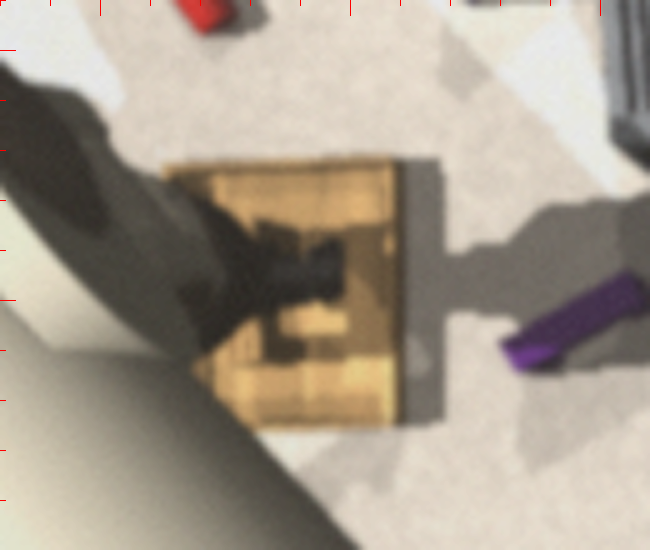

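The fork stands upright in the tray between the open fingers. I'll lift away and go to a point behind the clamp housing.

>>> drive_tool([
  [0.5,[0,0,0.02],0],
  [0.5,[0,0,0.04],0],
  [0.5,[0,0,0.05],0],
  [0.5,[0,0,0.05],0],
  [0.5,[0,0,0.02],0],
  [0.3,[0.005,-0.03,0],0],
  [0,[0.01,-0.05,0],0],
  [0,[0.01,-0.055,0],0],
  [0,[0.012,-0.06,0],0],
  [0,[0.012,-0.06,0],0],
])

```text
time: 8.3
ee_pos: [0.4464, 0.0826, 0.2659]
tcp_rot: [180.0, 0.0, -174.9]
wrist_force: [1.6, 0.8, -0.4]
opening: -0.0001
```

>>> drive_tool([
  [0,[0.012,-0.06,0],0],
  [0,[0.012,-0.06,0],0],
  [0,[0.012,-0.05,0],0],
  [0,[0.008,-0.035,0],0],
  [0,[0.002,-0.016,0],0],
  [0,[0,0,0],0],
  [0,[0,0,0],0],
])

```text
time: 9.18
ee_pos: [0.4922, -0.1357, 0.2659]
tcp_rot: [180.0, 0.0, -174.9]
wrist_force: [0.7, -0.0, -0.5]
opening: 0.0001
```

```bash
python3 - <<'E'
from h import *
p,d=snap('scene','s4');crop(p,360,160,500,260,5,'pics/s4c.png')
w=pts('scene',d);x,y,z=w[...,0],w[...,1],w[...,2]
m=(z>.08)&(z<.11)&(x>.33)&(x<.47)&(y>.28)&(y<.4);print(m.sum(),cv2.minAreaRect((w[m][:,:2]*1000).astype(np.float32)),w[m].max(0))
p,d=snap('top','t4');crop(p,240,140,410,260,4,'pics/t4c.png')
E
```

```text
156 ((395.4441223144531, 340.4117126464844), (72.99858093261719, 18.715394973754883), 4.635198593139648) [0.43153167 0.35200515 0.09945048]
```

View pics/s4c.png

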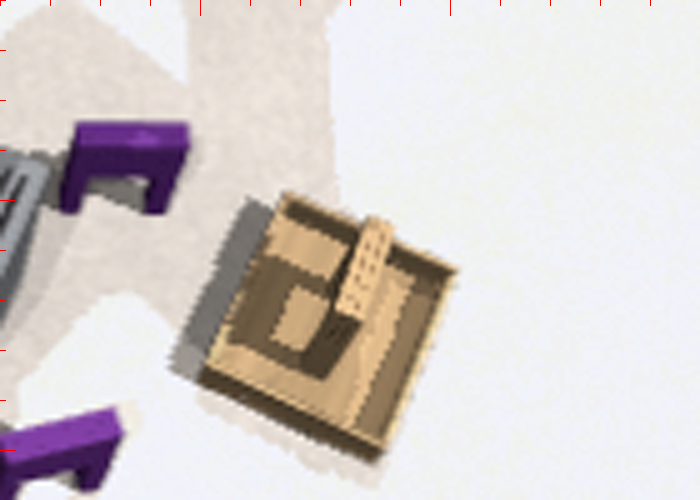

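View pics/t4c.png

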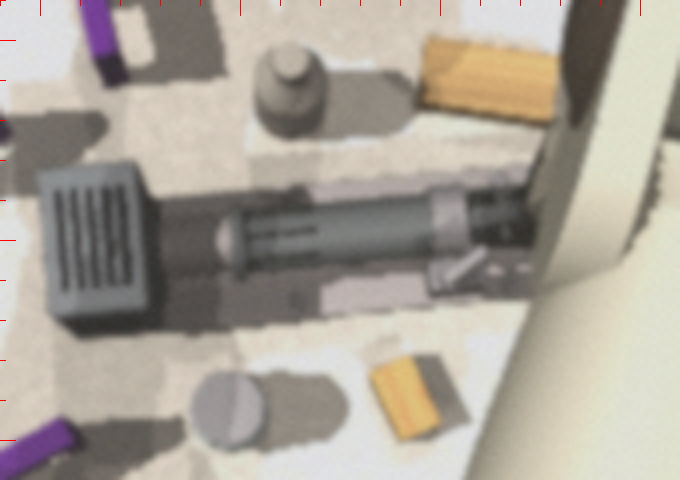

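The fork is at (0.395, 0.340), upright and inside the tray, and the pipe is now clear. I'll descend behind the housing.

>>> drive_tool([
  [0,[-0.001,-0.002,-0.04],0],
  [0,[0,0,-0.045],0],
  [0,[0,0,-0.04],0],
  [0,[0,0,-0.025],0],
  [0,[0,0,-0.012],0],
  [0,[0,0,0],0],
  [0,[0,0,0],0],
])

```text
time: 10.15
ee_pos: [0.4915, -0.1384, 0.1046]
tcp_rot: [180.0, 0.0, -174.9]
wrist_force: [-1.4, 0.1, 0.6]
opening: 0.0001
```

```bash
python3 - <<'E'
from h import *
p,d=snap('scene','s5');crop(p,240,120,400,240,5,'pics/s5c.png')
E
```

```text
(no output)
```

View pics/s5c.png

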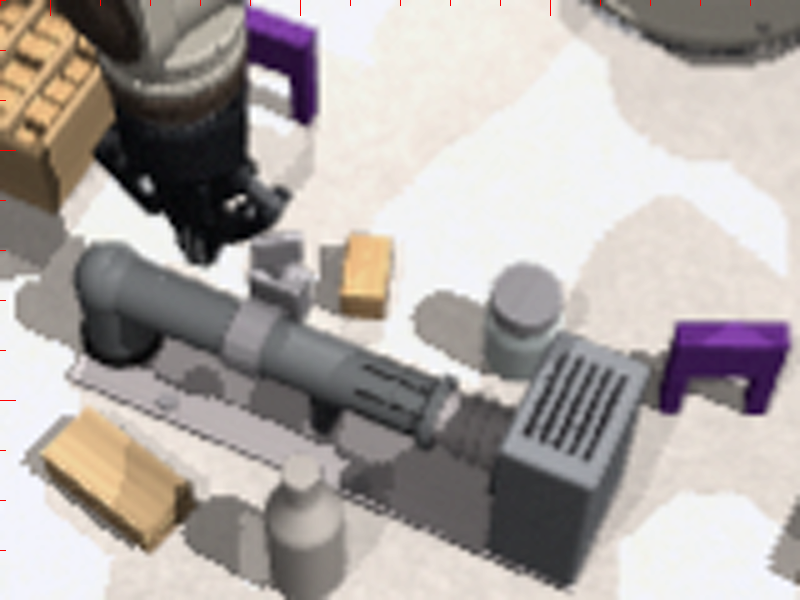

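The finger knuckle (crop 280,200) leans towards the key. I'll turn 90° so the flat finger sides push and the knuckles stay clear. I'll raise first.

>>> drive_tool([
  [0,[0,0,0.04],0],
  [0,[-0.002,0,0.02],10],
  [0,[0,0,0],10],
  [0,[0,0,0],10],
  [0,[0,0,0],10],
  [0,[0,0,0],10],
  [0,[0,0,0],10],
  [0,[0,0,0],10],
  [0,[0,0,0],10],
  [0,[0,0,0],10],
])

```text
time: 11.45
ee_pos: [0.4894, -0.1386, 0.1644]
tcp_rot: [-180.0, 0.0, -84.6]
wrist_force: [-0.5, -0.2, 0.6]
opening: 0.0004
```

>>> drive_tool([
  [0,[0,0,-0.025],0],
  [0,[0,0,-0.025],0],
  [0,[0,0,-0.01],0],
  [0,[0,0,0],0],
  [0,[0,0,0],0],
])

```text
time: 12.08
ee_pos: [0.4898, -0.1388, 0.1049]
tcp_rot: [-179.9, -0.0, -85.0]
wrist_force: [-1.1, 0.1, 0.6]
opening: 0.0001
```

```bash
python3 - <<'E'
from h import *
print(monitor.get_obs()['q'])
p,d=snap('scene','s6');crop(p,240,120,400,240,5,'pics/s6c.png')
E
```

```text
[-1.58203112e+01 -9.65753334e-01 -1.24366269e+01  7.84463051e+01
  2.56605510e-03 -1.10845672e+02]
```

View pics/s6c.png

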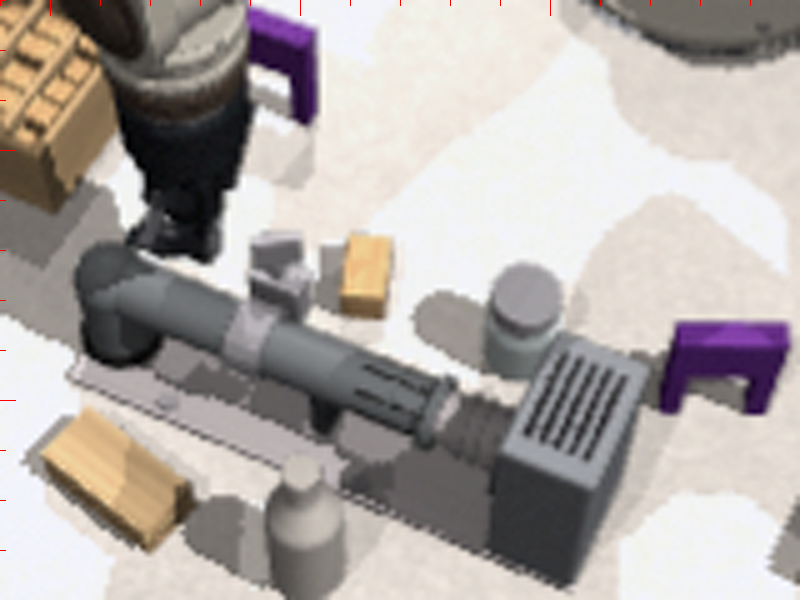

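>>> drive_tool([
  [0,[-0.0009,0.01,0],0],
  [0,[-0.0009,0.01,0],0],
  [0,[-0.0009,0.01,0],0],
  [0,[-0.0009,0.01,0],0],
  [0,[-0.0013,0.015,0],0],
  [0,[-0.0013,0.015,0],0],
  [0,[-0.0013,0.015,0],0],
  [0,[-0.0013,0.015,0],0],
  [0,[-0.0009,0.01,0],0],
  [0,[-0.0009,0.01,0],0],
])

```text
time: 13.38
ee_pos: [0.4787, -0.018, 0.1038]
tcp_rot: [-180.0, -0.0, -85.0]
wrist_force: [1.0, -3.6, 2.6]
opening: 0.0002
```

```bash
python3 - <<'E'
from h import *
p,d=snap('scene','s7');crop(p,240,120,400,240,5,'pics/s7c.png')
E
```

```text
(no output)
```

View pics/s7c.png

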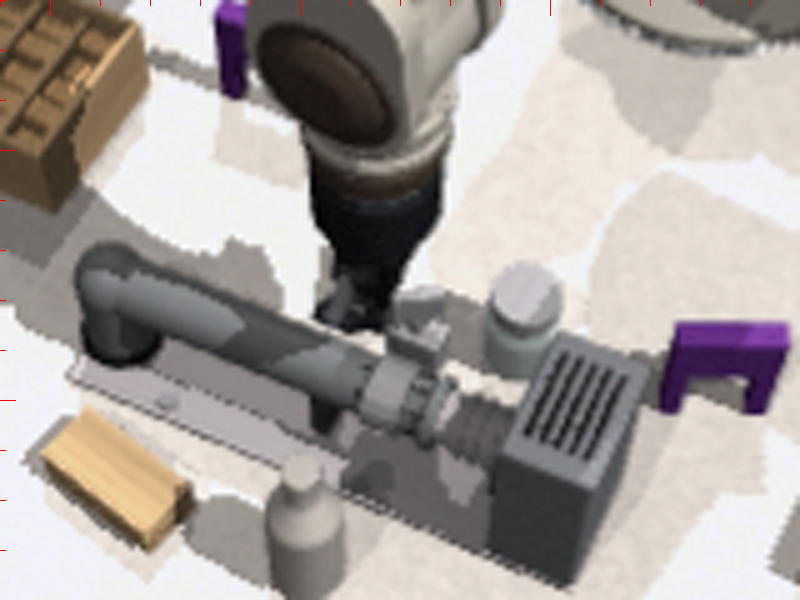

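The band (crop 385,390) is near the collar, with about 15 mm left.

>>> drive_tool([
  [0,[-0.0004,0.005,0],0],
  [0,[-0.0003,0.003,0],0],
  [0,[-0.0002,0.002,0],0],
  [0,[-0.0002,0.002,0],0],
  [0,[0,0,0],0],
])

```text
time: 14.05
ee_pos: [0.4776, -0.0065, 0.1037]
tcp_rot: [180.0, 0.0, -85.0]
wrist_force: [1.2, -2.1, 0.8]
opening: 0.0004
```

>>> drive_tool([
  [0,[-0.0001,0.0015,0],0],
  [0,[-0.0001,0.0015,0],0],
  [0,[0,0,0],0],
])

```text
time: 14.42
ee_pos: [0.4774, -0.0036, 0.1037]
tcp_rot: [180.0, 0.0, -85.0]
wrist_force: [2.0, -3.1, -0.3]
opening: 0.0002
```

>>> drive_tool([
  [0,[-0.0001,0.0015,0],0],
  [0,[-0.0001,0.0015,0],0],
  [0,[0,0,0],0],
])

```text
time: 14.8
ee_pos: [0.4773, -0.0032, 0.1038]
tcp_rot: [180.0, -0.4, -85.1]
wrist_force: [2.1, -20.1, -1.7]
opening: 0.0003
```

>>> drive_tool([
  [0,[-0.0001,0.001,0],0],
  [0,[-0.0001,0.001,0],0],
  [0,[0,0,0],0],
])

```text
time: 15.18
ee_pos: [0.4772, -0.003, 0.1038]
tcp_rot: [180.0, -0.6, -85.2]
wrist_force: [2.4, -31.3, -0.6]
opening: -0.0002
```

The force jumped to 31 N with no motion at port y +10 mm, where home was predicted, so the clamp is home. I'll back off, rise and measure.

>>> drive_tool([
  [0,[0.0005,-0.006,0],0],
  [0,[0.001,-0.015,0],0],
  [0.3,[0.002,-0.02,0.02],0],
  [0.5,[0,-0.03,0.05],5],
  [0.5,[0,-0.03,0.05],7],
  [0.5,[-0.02,-0.01,0],10],
  [0.5,[-0.02,0,0],10],
  [0.5,[0,0,0],0],
])

```text
time: 16.18
ee_pos: [0.44, -0.11, 0.2242]
tcp_rot: [-180.0, -0.0, -53.0]
wrist_force: [0.5, 0.4, -0.8]
opening: 0.0426
```

```bash
python3 - <<'E'
from h import *
np.set_printoptions(precision=4,suppress=True)
for n in('top','scene'):
    p,d=snap(n,n+'8')
    crop(p,*((240,140,400,260,5) if n=='top' else (280,140,400,230,6)),f'pics/{n}8c.png')
    w=pts(n,d);x,y,z=w[...,0],w[...,1],w[...,2]
    m=(z>.123)&(z<.15)&(abs(y-.027)<.03)&(x>.45)&(x<.51)
    if m.sum(): print(n,' key',m.sum(),cv2.minAreaRect((w[m][:,:2]*1000).astype(np.float32)),w[m].mean(0))
E
```

```text
top  key 55 ((481.36328125, 27.771785736083984), (8.183775901794434, 31.0950984954834), 37.0412712097168) [0.4807 0.0273 0.14  ]
scene  key 56 ((477.52545166015625, 27.933643341064453), (8.735614776611328, 30.843612670898438), 39.28790283203125) [0.4784 0.0288 0.1358]
```

View pics/scene8c.png

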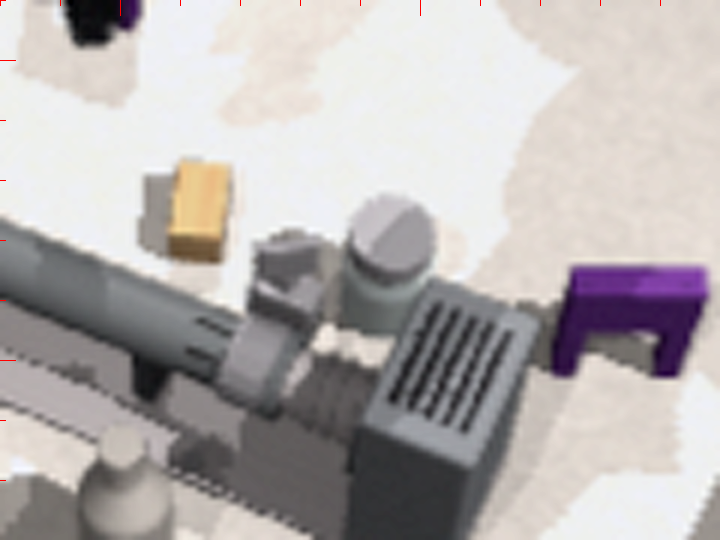

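View pics/top8c.png

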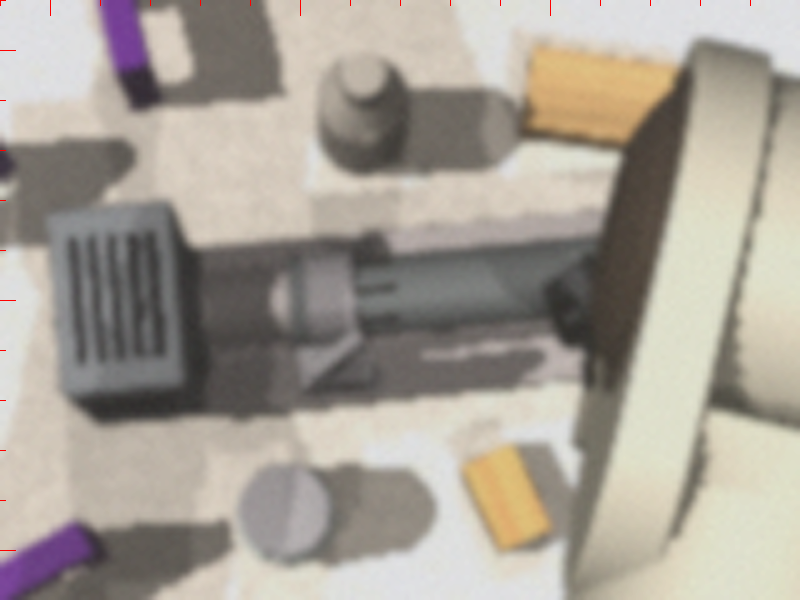

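The band is against the collar (top crop 325,290). The key is at (0.479, 0.0277), with the bar angle unchanged at about 127°. The tool yaw of -53° already matches it, so I'll go over the key.

>>> drive_tool([
  [0.5,[0.008,0.03,0],0],
  [0.5,[0.014,0.05,0],0],
  [0.5,[0.012,0.043,0],0],
  [0.5,[0.005,0.015,0],0],
  [0.5,[0,0,0],0],
  [0.5,[0,0,-0.02],0],
  [0.5,[0,0,-0.02],0],
  [0.5,[0,0,-0.015],0],
  [0.5,[0,0,0],0],
])

```text
time: 17.4
ee_pos: [0.479, 0.0276, 0.1679]
tcp_rot: [179.9, 0.0, -53.0]
wrist_force: [0.1, -0.9, 0.3]
opening: 0.0422
```

```bash
python3 - <<'E'
from h import *
o=monitor.get_obs();print(o['q'],o['ee_pos'],o['tcp_rot'])
p,d=snap('scene','s9');crop(p,280,130,400,230,6,'pics/s9c.png')
E
```

```text
[ 3.30319648e+00 -5.40055765e+00 -9.71655301e+00  8.57802346e+01
 -5.58412244e-03 -1.23649117e+02] [0.47902681 0.02762165 0.16789001] [ 1.79916799e+02  4.86730698e-02 -5.30477172e+01]
```

View pics/s9c.png

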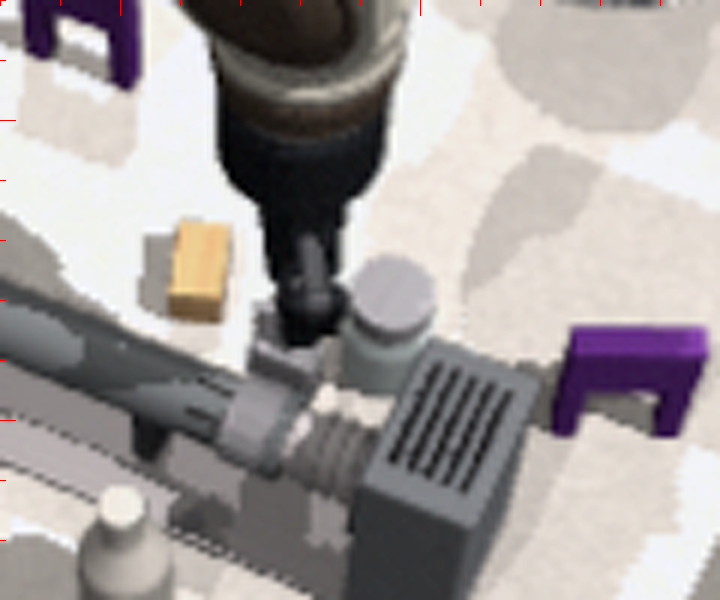

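>>> drive_tool([
  [0.5,[0,0,-0.015],0],
  [0.5,[0,0,-0.012],0],
  [0.5,[0,0,-0.008],0],
  [0.5,[0,0,-0.002],0],
  [0.5,[0,0,0],0],
  [0.5,[0,0,0],0],
])

```text
time: 18.2
ee_pos: [0.4797, 0.0284, 0.1322]
tcp_rot: [-180.0, -0.0, -53.0]
wrist_force: [0.1, 0.1, -0.5]
opening: 0.0425
```

>>> drive_tool([
  [0,[0,0,0],0],
  [0,[0,0,0],0],
  [0,[0,0,0],0],
  [0,[0,0,0],0],
  [0,[0,0,0],0],
], grip_force=40)

```text
time: 18.82
ee_pos: [0.4781, 0.0272, 0.1319]
tcp_rot: [179.8, -0.0, -53.0]
wrist_force: [-9.9, -6.3, 6.9]
opening: 0.007
```

```bash
python3 - <<'E'
from h import *
o=monitor.get_obs();print(o['q'],o['ee_pos'],o['tcp_rot'],o['wrist_force'],o['torque'],o['opening'])
E
```

```text
[   3.33487269   -5.25549198  -13.5513979    81.87492869   -0.13400159
 -123.65199181] [0.47811053 0.02724352 0.13190343] [ 1.79783538e+02 -1.68774653e-02 -5.30129038e+01] [-9.88913713 -6.30017991  6.87575122] [-1.38839344  1.81725405  0.0969057 ] 0.007025531663767606
```

The key is gripped (7 mm opening). There's a slight side load of about 12 N, so I'll trim the command and start turning clockwise.

>>> drive_tool([
  [0,[-0.0012,-0.0006,0],0],
  [0,[0,0,0],-3],
  [0,[0,0,0],-5],
  [0,[0,0,0],-6],
  [0,[0,0,0],-6],
  [0,[0,0,0],-6],
  [0,[0,0,0],-6],
  [0,[0,0,0],-6],
  [0,[0,0,0],-3],
  [0,[0,0,0],0],
])

```text
time: 20.08
ee_pos: [0.4788, 0.0274, 0.1319]
tcp_rot: [-179.9, -0.0, -94.0]
wrist_force: [3.1, -3.8, -0.7]
opening: 0.0078
```

```bash
python3 - <<'E'
from h import *
o=monitor.get_obs();print(o['ee_pos'],o['tcp_rot'],o['wrist_force'],o['torque'],o['opening'])
p,d=snap('scene','s10');crop(p,280,130,400,230,6,'pics/s10c.png')
E
```

```text
[0.47880982 0.02735887 0.13194614] [-1.79934302e+02 -4.27439328e-02 -9.39705115e+01] [ 3.13394382 -3.84845211 -0.73836323] [-0.76667103 -0.61720042 -0.03177633] 0.007776889802342661
```

View pics/s10c.png

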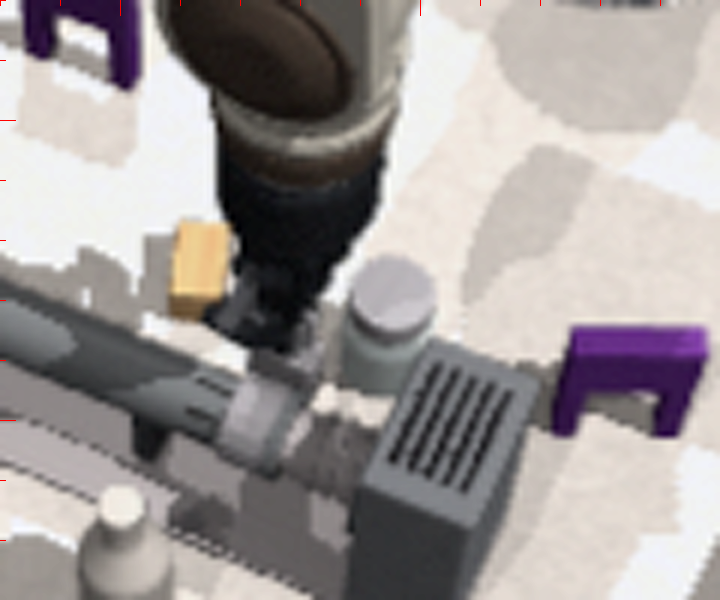

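The key is turning with the tool, and the clamp is still biased towards home. I'll continue.

>>> drive_tool([
  [0,[0,0,0],-4],
  [0,[0,0,0],-7],
  [0,[0,0,0],-8],
  [0,[0,0,0],-8],
  [0,[0,0.0003,0],-8],
  [0,[0,0.0003,0],-8],
  [0,[0,0,0],-8],
  [0,[0,0,0],-8],
  [0,[0,0,0],-6],
  [0,[0,0,0],0],
])

```text
time: 21.38
ee_pos: [0.48, 0.0267, 0.132]
tcp_rot: [-179.7, 0.1, -159.1]
wrist_force: [10.8, -12.2, -4.2]
opening: 0.0074
```

```bash
python3 - <<'E'
from h import *
o=monitor.get_obs();print(o['ee_pos'],o['tcp_rot'],o['wrist_force'],o['torque'],o['opening'])
E
```

```text
[0.47995374 0.02672218 0.1320447 ] [-1.79725396e+02  1.11101765e-01 -1.59063591e+02] [ 10.83607906 -12.15620798  -4.18846685] [-2.53930581 -2.0924424  -0.09002948] 0.00738051568628398
```

>>> drive_tool([
  [0,[0.001,0,0],-3],
  [0,[0.0005,0,0],-5],
  [0,[0,0,0],-4],
  [0,[0,0,0],-2],
  [0,[0,0,0],0],
])

```text
time: 22.0
ee_pos: [0.4803, 0.0264, 0.132]
tcp_rot: [-179.7, 0.0, -173.0]
wrist_force: [3.6, -14.2, -0.3]
opening: 0.0075
```

```bash
python3 - <<'E'
from h import *
o=monitor.get_obs();print(o['ee_pos'],o['tcp_rot'],o['wrist_force'],o['torque'],o['opening'],o['joint_efforts'])
E
```

```text
[0.48026728 0.02637551 0.13199134] [-1.79735334e+02  2.89530908e-02 -1.73013856e+02] [  3.60115663 -14.23514009  -0.28302867] [-2.94253144e+00 -6.54681594e-01 -2.61758733e-03] 0.007471375475063405 [  7.11054727 -41.06488824  45.76880693   1.04057405   4.01809171
   0.21927666]
```

>>> drive_tool([
  [0,[0,0,0],-2],
  [0,[0,0,0],-2],
  [0,[0,0,0],0],
  [0,[0,0,0],0],
])

```text
time: 22.5
ee_pos: [0.4803, 0.0263, 0.132]
tcp_rot: [-179.7, 0.0, -176.9]
wrist_force: [2.6, -15.5, 0.3]
opening: 0.0075
```

```bash
python3 - <<'E'
from h import *
o=monitor.get_obs();print(o['ee_pos'],o['tcp_rot'],o['wrist_force'],o['torque'],o['opening'],o['joint_efforts'])
E
```

```text
[0.48028292 0.02633772 0.13202395] [-1.79725905e+02  4.94060098e-02 -1.76949330e+02] [  2.64097067 -15.46118955   0.30072061] [-3.03441479 -0.72289402  0.48995031] 0.00746553980209646 [  6.80725694 -41.02409005  45.72129965   1.02364451   4.17307645
   0.50057922]
```

>>> drive_tool([
  [0,[0,0,0],-2],
  [0,[0,0,0],-1],
  [0,[0,0,0],0],
  [0,[0,0,0],0],
])

```text
time: 23.0
ee_pos: [0.4803, 0.0264, 0.1321]
tcp_rot: [-179.7, 0.1, -179.9]
wrist_force: [2.5, -15.9, -0.2]
opening: 0.0074
```

```bash
python3 - <<'E'
from h import *
o=monitor.get_obs();print(o['ee_pos'],o['tcp_rot'],o['wrist_force'],o['torque'],o['opening'],o['joint_efforts'])
E
```

```text
[0.4802827  0.02639152 0.13206805] [-1.79723893e+02  6.57420355e-02 -1.79890415e+02] [  2.51540614 -15.86670827  -0.24943285] [-3.07432507 -0.66717647  1.13884839] 0.0073788844409667965 [  6.24618754 -40.85276484  45.59771419   0.95607083   4.25702825
   1.1695521 ]
```

The torque has risen from 0 to 1.1 Nm while the bar is at its across-the-pipe angle, so it's at the hard stop. I'll release and rise.

>>> drive_tool([
  [0.2,[0,0,0],0],
  [0.3,[0,0,0],0],
  [0.5,[0,0,0],0],
  [0.5,[0,0,0],0],
  [0.5,[0,0,0.015],0],
  [0.5,[0,0,0.03],0],
  [0.5,[0,0,0.05],0],
  [0.5,[-0.02,-0.03,0.03],0],
  [0.5,[-0.03,-0.05,0],0],
  [0.5,[-0.03,-0.05,0],0],
])

```text
time: 24.25
ee_pos: [0.3992, -0.1026, 0.2583]
tcp_rot: [-180.0, 0.1, -179.9]
wrist_force: [1.1, -0.1, 0.4]
opening: 0.0426
```

>>> drive_tool([
  [0.5,[-0.03,-0.05,0],0],
  [0.5,[-0.01,-0.03,0],0],
  [0.5,[0,0,0],0],
  [0.5,[0,0,0],0],
])

```text
time: 24.75
ee_pos: [0.36, -0.1814, 0.2574]
tcp_rot: [-180.0, 0.0, -180.0]
wrist_force: [-0.1, 0.2, 0.8]
opening: 0.0426
```

```bash
python3 - <<'E'
from h import *
np.set_printoptions(precision=4,suppress=True)
print(monitor.get_obs()['ee_pos'])
for n in('top','scene'):
    p,d=snap(n,n+'11')
    crop(p,*((240,140,400,260,5) if n=='top' else (280,140,400,230,6)),f'pics/{n}11c.png')
    cv2.imwrite(f'pics/{n}11.png',p[...,::-1])
    w=pts(n,d);x,y,z=w[...,0],w[...,1],w[...,2]
    m=(z>.123)&(z<.15)&(abs(y-.027)<.03)&(x>.45)&(x<.51)
    if m.sum(): print(n,' key',m.sum(),cv2.minAreaRect((w[m][:,:2]*1000).astype(np.float32)),w[m].mean(0))
    m=(z>.08)&(z<.11)&(x>.33)&(x<.47)&(y>.28)&(y<.4);print('fork',m.sum(),cv2.minAreaRect((w[m][:,:2]*1000).astype(np.float32)))
    for nm,b,zz in(('jar',(.37,.46,-.02,.12),(.065,.09)),('block',(.37,.46,-.12,-.02),(.02,.04)),('glue',(.56,.65,-.02,.06),(.03,.15))):
        m=(z>zz[0])&(z<zz[1])&(x>b[0])&(x<b[1])&(y>b[2])&(y<b[3])
        if m.sum(): print(nm,m.sum(),w[m].min(0),w[m].max(0))
E
```

```text
[ 0.36   -0.1814  0.2574]
top  key 45 ((480.48846435546875, 26.906232833862305), (7.125267505645752, 30.173625946044922), 89.80220794677734) [0.4796 0.0274 0.1404]
fork 267 ((396.2462463378906, 340.40887451171875), (69.49811553955078, 19.836450576782227), 5.83494234085083)
jar 280 [0.387  0.0315 0.067 ] [0.4342 0.0763 0.0815]
block 240 [ 0.3902 -0.0819  0.0212] [ 0.4469 -0.0378  0.037 ]
glue 348 [ 0.5933 -0.0101  0.0307] [0.6376 0.0366 0.1467]
scene  key 42 ((478.74017333984375, 27.347293853759766), (33.08034896850586, 8.581707954406738), 6.4112114906311035) [0.4805 0.0282 0.1371]
fork 155 ((395.97393798828125, 340.20697021484375), (71.49976348876953, 18.24715805053711), 4.851406574249268)
jar 162 [0.3858 0.031  0.0655] [0.4312 0.0765 0.0812]
block 128 [ 0.3897 -0.0799  0.0206] [ 0.4432 -0.0379  0.0353]
glue 331 [ 0.5914 -0.0104  0.0302] [0.6374 0.037  0.1423]
```

View pics/top11c.png

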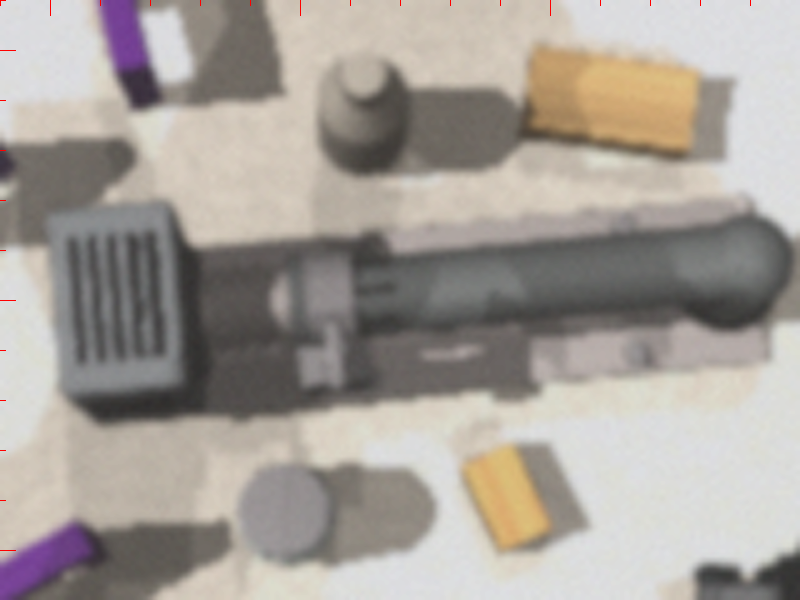

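View pics/scene11c.png

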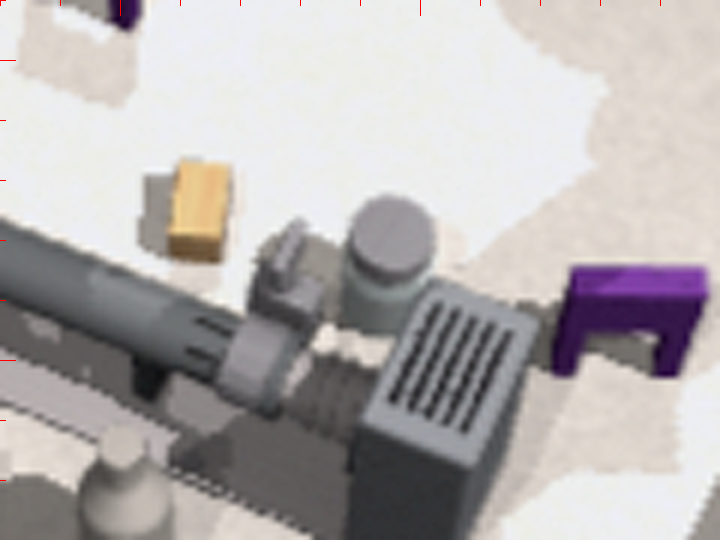

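View pics/scene11.png

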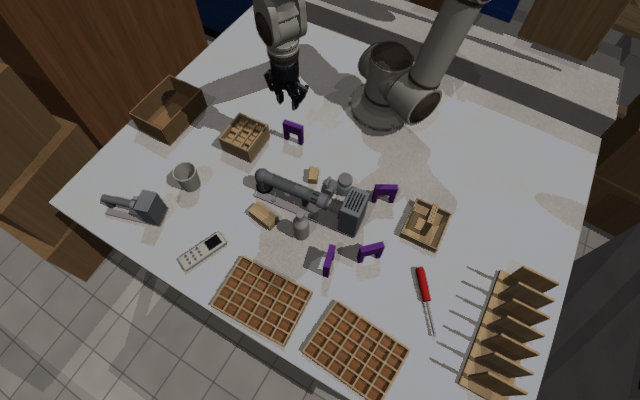

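```bash
python3 - <<'E'
from h import *
np.set_printoptions(precision=2,suppress=True)
for n,b,k in(('top',(297,186,316,207),1),('scene',(314,194,332,210),1),('top',(240,175,280,225),0),('scene',(340,185,375,215),0)):
    a=cv2.cvtColor(load(n+'8')[0],cv2.COLOR_RGB2GRAY).astype(np.float32);c=cv2.cvtColor(load(n+'11')[0],cv2.COLOR_RGB2GRAY).astype(np.float32)
    u0,v0,u1,v1=b
    M=np.eye(2,3,dtype=np.float32)
    cc,M=cv2.findTransformECC(a[v0:v1,u0:u1],c[v0:v1,u0:u1],M,cv2.MOTION_TRANSLATION,(3,200,1e-6),None,1)
    print(n,'band' if k else 'box(ref)',cc,M[:,2],'px')
E
```

```text
top band 0.8942200524265564 [-0.29 -0.02] px
scene band 0.9801168213210589 [0.06 0.05] px
top box(ref) 0.988654568826336 [0.02 0.09] px
scene box(ref) 0.9766032697794688 [0.01 0.04] px
```

The band hasn't moved away from the collar (shifts of at most 0.3 px, and that one towards home), and the key lies across the pipe. I'll hand in.

```bash
python3 - <<'E'
from workcell import job
print(job.job_done())
E
```

```text
the job is handed in; nothing more can be done
None
```

I carried out all three steps in the order asked and handed the job in at about 25 s; the hand-in reports no verdict.

- **Fork:** I lifted it off the pipe and stood it on its feet inside the tray, at about (0.396, 0.340). It was still there in the last pictures.
- **Clamp:** I pushed it by the housing to its hard stop. The force rose from 3 N to 31 N with no further travel, about 1 mm from where I had predicted home.
- **Screw:** I then turned the key about 120° clockwise. The torque rose from 0 to about 1.1 Nm once the bar lay across the pipe, which I took as the hard stop. The clamp was held lightly towards home throughout.

**Last checks:**
- **Key:** It lies across the pipe. The top camera put the bar at about 0° and the scene camera at about 6°, where 5° was expected. That spread is small-patch noise, so I relied on the torque rise.
- **Clamp:** Comparing band images from before and after tightening showed at most 0.3 px of shift, and that was towards home. The key's centre read 0.6–0.9 mm further from home in both cameras, which I put down to the bar's changed angle, so I did not push again.
- **Bystanders:** The jar, block and glue measured the same as at the start. The others I checked only by eye; they look undisturbed. The robot is clear of everything.

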